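Strut check on the centrifuge lid: raise past balance, hold just below

ROBOT

A 7-joint arm with a two-finger parallel gripper is mounted at the origin on a cart in front of the work surface, level with it; the furniture and walls round the work are solid. World frame = base frame: x ahead of the robot, y to its left, z up, the work surface at z = 0. Lengths are in m, angles in rad, forces in N, time in s.
With the tool pointing down it reaches from about 0.425 to 0.875 m from the base axis. Payload 4.7 kg.
Tool frame: the origin (TCP) lies on the centre line of the jaws, within the pads' length; the fingertips stand 11 mm ahead of it and the grasp point (between the pads) lies 8 mm behind it; z points along the fingers, y is the line along which they close (so a half turn about z gives the same grasp; the last joint's range is limited). The gripper opens to 85 mm and grips with 20 to 120 N. Pads are 22 mm wide; open, the fingers measure 114 mm over their backs; the gripper's body (76 mm by 85 mm) begins 54 mm behind the grasp point. The pads swing forward as they close: fully open they stand 13 mm farther back than shut.
Start: joints at [1.305, 0.321, -0.07, 1.45, 0.023, 1.371, -0.057], TCP at [0.179, -0.625, 0.212] pointing down, gripper open.
Joint ranges: [-2.86, 2.86], [-0.3, 2.09], [-1.38, 1.24], [0.06, 2.45], [-1.56, 4.7], [0.09, 2.05], [-2.69, 2.69]. Speed limits (rad/s): [2.57, 2.57, 3.14, 3.14, 3.14, 3.14, 3.14].

INTERFACE

Orientations are given as [roll, pitch, yaw] about the fixed x, y, z axes, in that order (R = Rz(yaw) Ry(pitch) Rx(roll)).
In Python, from rig import robot gives the robot as it stands. The module is installed in compiled form; this text tells all that it offers.
- The arm moves only by the shell command python3 -m crank 'ROWS'. ROWS is JSON, a list of rows, each a list of 7 numbers: the turn, a rotation vector about the tool's x, y, z in units of 10 degrees (1.0 is 10 degrees), then the shift along the tool's x, y, z in units of 60 mm (1.0 is 60 mm), then the closure, from 0 (fully open) to 1 (shut). In form: [[rx, ry, rz, x, y, z, fingers], ...]. A call has 1 to 20 rows; each row shifts and turns the commanded pose from where the row before left it, along the tool's axes as they then stand; what a row does not reach is not made up. A row lasts 1/8 s, in which the tool goes at most 62.5 mm and 10.7 degrees, less where a joint would pass 70% of its speed; a pose out of reach is approached as far as the arm can. A call is refused whole if a number of a shift passes 1 or a number of a turn 1, either way. A call with a gripper value outside its range is refused whole. The fingers move at their own pace and stop on an object; the grip force is fixed at half the most. Time passes only in rows, so rows that do not move let the fingers close. It gives the time, the measured TCP pose, the force, the opening and the grip force at its end, in the units of the state.
- robot.state(): the state, without advancing time (a new reading comes with each control period).
- robot.get_image(name): name is "scene" or "top" or "wrist"; returns a dict with "frame" (420x560x3 uint8, red, green, blue), "fx", "fy", "cx", "cy" (pixels), "origin" and "orientation" of the camera in the world; the wrist camera has in their place "tool_from_camera" (4x4, takes a point from camera to tool coordinates, whose origin is the TCP and whose axes are the flange's). Camera axes: x right, y down, z forward; pixel columns grow to the right and rows downward; lengths in m; the calibration is good to about 2 mm. A picture is of the moment at which its call begins: read the wrist's pose just before it. There is no depth.
- robot.close_job(): hands the job in; it is judged then, once.
Trained networks look in a picture, given as the dict that the camera call returned (one of the last four; its "shot" number tells which), for a name from the list of things; names that differ only in an ending like _2 or _b are one class to them, and where a whole thing is asked for, a point or a joint stands for the part that bears it (a point fixed in the world has none). Each returns a list of dicts, best first, with "p" (0 to 1); they miss things now and then, are a little off and sometimes report something else, mostly with a low value. They report only what shows in the picture. A call takes as long as a camera call.
- robot.recognise(picture, label): "at" ([x, y, z] in m, in world coordinates, good to about 4 mm: the middle of the surface that is visible of it).
- robot.regions_of(picture, label): "mask" (420x560 bool, what is visible of it).
The state is a dict: "clock": time; "qpos": joint angles; "qd": joint speeds; "effort": joint torques, N m; "position": TCP position; "orientation": TCP orientation; "wrist_force": force on the tool from outside, world axes, zero at the start; "torque": the same for the moment, N m; "grip_width": finger opening in m; "grip_force": force on a finger pad.
Only numpy, scipy, OpenCV 4.12 (cv2) and the standard library are available. Lean on these libraries where they do the work, as an engineer would, in place of code of your own. Each camera call takes 0.05 s, during which the arm holds its last target. There are 200 camera calls.

TASK

The gas struts on the centrifuge lid are due for their check. Take the timer off the lid and set it down flat on the bench, then lift the lid by its bar handle past its balance point (43 degrees open) until the struts want to carry it up, without letting it reach its upper stop, and ease it back to just below the balance point, so that its weight is on your grip again. Finish while still holding the lid there, motionless, for the struts to be measured; leave the bottle, the beaker and the tube rack where they stand.

Things in the scene. Friction and masses are not known exactly. Their poses are not given: they have to be found in the camera images.
- centrifuge: bench microcentrifuge, white case with a grey lid, 240 deep (x) x 220 wide (y) x 145 high with the lid shut (254 wide over the two gas struts on its sides); fixed to the bench; origin under its centre, x points to its back, y to its left, z up; the lid hinge is at the back, the bar handle and control panel in front
- lid (a joint): lid angle in rad: 0 shut (flat), grows as the front edge rises, upper stop at 1.25. Two damped gas struts push it open against its weight. Its balance point is at 0.75 (43 degrees): below this the lid sinks shut by itself, above it the struts carry it on up. Shut, it takes about 5 N up at the handle to lift it; within 0.2 rad of the balance point, less than 1.5 N either way
- lid_handle (a point): middle of the lid's bar handle: round steel bar 12 mm thick along the centrifuge's y, straight for 84 mm, 42 mm in front of the lid's front edge (36 mm free behind it), 134 mm over the bench when shut; 224 mm from the hinge line and 4 mm above it in the lid's frame; open space above and below. It swings up and back as the lid opens. Axes turn with the lid: y along the bar
- lid_hinge (a point): middle of the lid's hinge line, 130 mm over the bench, 62 mm behind the centrifuge's origin; y runs along the hinge line
- timer: flat bench timer, white, 60 x 62 x 19 mm (straight sides 17 mm high), loose on the lid's flat top (145 mm over the bench, 176 mm in x, 214 mm in y); origin at the centre of its underside, z up. The bench at the left front (x 0.36 to 0.48, y 0.19 to 0.30) is free to set it on; a tall machine, 0.5 m high, stands behind that, beyond x = 0.54 and y = 0.14
- buffer: plastic bottle with blue cap, 34 mm thick, 88 mm tall, standing on the bench to the right; origin at the centre of its underside; to be left alone
- beaker: small white plastic beaker, 45 mm wide, 54 mm tall, standing on the bench to the right; origin at the centre of its underside; to be left alone
- tube_rack: blue tube rack with capped tubes, 190 x 52 mm, 106 mm high with the tubes, long axis its y, fixed to the bench at the right of the centrifuge; origin under its centre; to be left alone

How it is judged:
By the outcome, as a careful person would: the job done as asked, in the order asked, and still so for the second after the job is handed in, while the arm keeps its last pose, push and grip.
It also fails if it takes over 58 s, if anything falls off the work surface, if the arm or the gripper's body presses on something with over 40 N, if the wrist force passes 120 N, or if a joint passes its speed limit or range.

## Working session

There is one attempt and no reset: what is moved stays moved. The work goes in short steps, Python scripts to look and compute and a shell command to move; the robot and the scene stay as the last step left them, time stands still between calls to the robot, and variables do not carry over. Pictures are saved under pics/ and viewed, at most 10 in all, crops included, and the job is handed in when it is done.

```bash
mkdir -p pics; cat > h.py <<'E'
from rig import robot
import numpy as np, cv2
from scipy.spatial.transform import Rotation as R
def save(im,n): cv2.imwrite('pics/'+n,im['frame'][:,:,::-1])
def st():
    s=robot.state(); print('t',round(s['clock'],2),'p',np.round(s['position'],4),'rpy',np.round(s['orientation'],3),'F',np.round(s['wrist_force'],1),'w',round(s['grip_width'],4),s['grip_force'])
    print('q',np.round(s['qpos'],2)); return s
E
python3 - <<'E'
from h import *
s=st()
for c in('scene','top'):
    im=robot.get_image(c); save(im,c+'0.png'); print(c,im['origin'],np.round(im['orientation'],3),im['fx'])
    for l in('timer','lid_handle','lid','centrifuge','buffer','beaker','tube_rack','lid_hinge'):
        try:
            r=robot.recognise(im,l); print(l,[(np.round(a['at'],4).tolist(),round(a['p'],2)) for a in r[:2]])
        except Exception as e: print(l,e)
E
```

```text
t 0.0 p [ 0.1793 -0.6242  0.2108] rpy [-3.14  0.    0.28] F [ 0.5  0.9 -0.3] w 0.0856 0.0
q [ 1.31  0.32 -0.07  1.45  0.02  1.37 -0.06]
scene [0.15935814 0.28183974 0.83308519] [-2.421  0.006 -2.428] 494.97206899944814
timer [([0.5657, -0.002, 0.1611], 0.82)]
lid_handle [([0.5293, -0.0172, 0.1454], 0.75), ([0.4007, -0.3441, 0.0373], 0.62)]
lid [([0.5304, -0.0198, 0.1438], 0.6)]
centrifuge [([0.5309, -0.0045, 0.1401], 0.82)]
buffer [([0.4929, -0.3119, 0.0519], 0.66)]
beaker [([0.401, -0.3396, 0.0383], 0.9)]
tube_rack [([0.6854, -0.3087, 0.057], 0.81)]
lid_hinge [([0.5248, -0.0259, 0.1407], 0.92)]
top [ 0.37064273 -0.19821504  1.05418159] [-2.938 -0.004 -1.575] 516.1965517109918
timer [([0.5754, -0.0046, 0.163], 0.61), ([0.4997, -0.3109, 0.0632], 0.23)]
lid_handle [([0.5377, -0.0443, 0.1422], 0.86)]
lid [([0.5385, -0.0408, 0.1441], 0.75)]
centrifuge [([0.5599, -0.049, 0.145], 0.73)]
buffer [([0.4991, -0.3106, 0.0603], 0.6)]
beaker [([0.4031, -0.3454, 0.0022], 0.88), ([0.6838, -0.3147, 0.0554], 0.31)]
tube_rack [([0.6838, -0.3154, 0.0553], 0.97), ([0.5378, -0.0468, 0.1446], 0.43)]
lid_hinge [([0.536, -0.0433, 0.1441], 0.55)]
```

View pics/scene0.png

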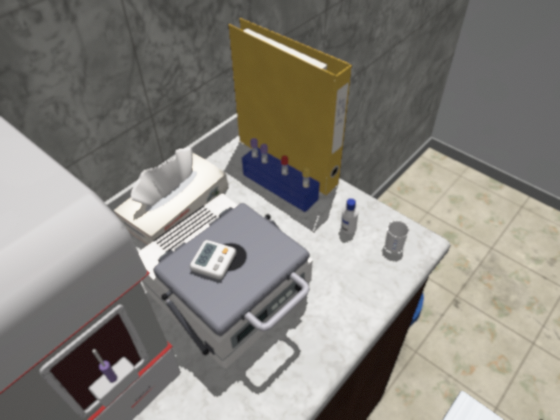

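View pics/top0.png

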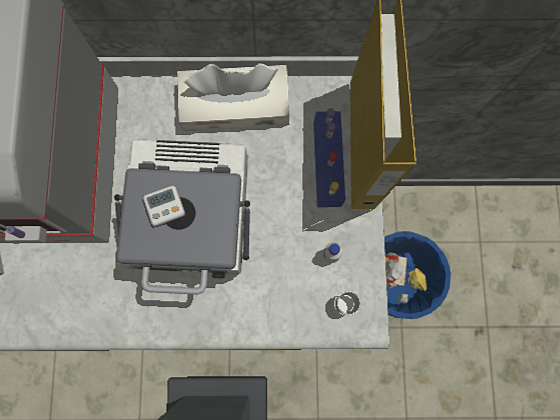

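The scene view shows the white timer at about (212,259) on the grey lid, with the bar handle at about (278,303). In the top view the timer is at (163,206) and turned slightly. The bar runs from (145,288) to (205,288), the bottle is at (333,253) and the beaker at (343,304).

```bash
cat >> h.py <<'E'
def toplane(im,uv,z):
    uv=np.atleast_2d(uv).astype(float); M=R.from_euler('xyz',im['orientation']).as_matrix(); o=np.array(im['origin'])
    d=np.c_[(uv[:,0]-im['cx'])/im['fx'],(uv[:,1]-im['cy'])/im['fy'],np.ones(len(uv))]@M.T
    return (o+d*((z-o[2])/d[:,2])[:,None])[:,:2]
def rect(im,mask,z):
    c,_=cv2.findContours(mask.astype(np.uint8),0,2); c=max(c,key=cv2.contourArea)[:,0]
    return cv2.minAreaRect((toplane(im,c,z)*1000).astype(np.float32))
E
python3 - <<'E'
from h import *
for c in('scene','top'):
    im=robot.get_image(c)
    m=robot.regions_of(im,'timer'); print(c,'timer',[(round(a['p'],2),a['mask'].sum(),rect(im,a['mask'],.161)) for a in m[:1]])
    for l in('lid','lid_handle'):
        m=robot.regions_of(im,l)
        for a in m[:1]:
            k=a['mask']; print(l,round(a['p'],2),k.sum(),rect(im,k,.145))
            # open to strip the handle
            o=cv2.morphologyEx(k.astype(np.uint8),cv2.MORPH_OPEN,np.ones((25,25)));print(' opened',rect(im,o,.145))
            ys,xs=np.where(k&(o==0)); print(' rest',xs.min() if len(xs) else 0, xs.max() if len(xs) else 0, ys.min() if len(ys) else 0, ys.max() if len(ys) else 0)
    if c=='top':
        f=im['frame'].astype(int).sum(2)
        cv2.imwrite('pics/crop.png',cv2.resize(im['frame'][135:315,100:260,::-1],None,fx=3.3,fy=3.3,interpolation=cv2.INTER_CUBIC))
        print('bar ends',toplane(im,[[145,288],[205,288]],.134))
E
```

```text
scene timer [(0.57, np.int64(1124), ((568.41796875, -5.357624053955078), (61.07012939453125, 65.0271224975586), 20.593852996826172))]
lid 0.9 10845 ((527.6704711914062, -26.745460510253906), (227.4304962158203, 230.03160095214844), 87.34339904785156)
 opened ((544.5518188476562, -30.71222686767578), (222.79608154296875, 193.5313720703125), 88.89181518554688)
 rest 153 309 203 335
top timer [(0.68, np.int64(1194), ((570.9424438476562, -7.231128692626953), (61.96897506713867, 63.854618072509766), 20.712203979492188))]
lid 0.63 10878 ((532.530029296875, -31.5648193359375), (223.06771850585938, 228.57974243164062), 86.99933624267578)
 opened ((549.9266967773438, -32.140602111816406), (213.1364288330078, 169.99172973632812), 89.7843017578125)
 rest 116 242 166 293
lid_handle 0.65 11367 ((532.7824096679688, -30.560134887695312), (226.703369140625, 230.2851104736328), 85.87077331542969)
 opened ((550.6607055664062, -32.75556182861328), (214.28079223632812, 177.57041931152344), 89.06800842285156)
 rest 116 243 165 294
bar ends [[ 0.4274242   0.02506611]
 [ 0.42700625 -0.08082237]]
```

View pics/crop.png

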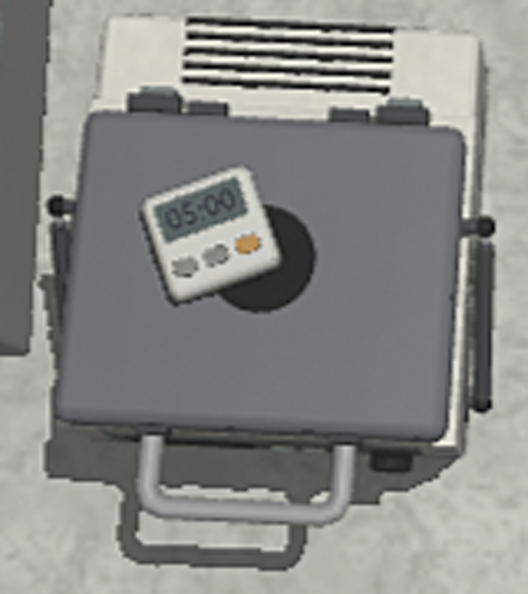

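```bash
cat >> h.py <<'E'
def to(p,s=None):
    s=s or robot.state(); M=R.from_euler('xyz',s['orientation']).as_matrix()
    print('shift(tool units)',np.round(M.T@(np.array(p)-s['position'])/.06,2))
E
python3 - <<'E'
from h import *
s=robot.state(); print(s['clock'])
im=robot.get_image('top')
px=lambda u,v:[100+u/3.3,135+v/3.3]
print('bar',toplane(im,[px(155,503),px(242,509),px(330,517)],.136))
print('lid front',toplane(im,[px(57,415),px(445,440)],.145),'back',toplane(im,[px(90,112),px(460,130)],.145))
to([.5697,-.0063,.27],s)
E
python3 -m crank '[[0,0,0,0.65,-0.58,-0.07,0],[0,0,0,0.65,-0.58,-0.07,0],[0,0,0,0.65,-0.58,-0.07,0],[0,0,0,0.65,-0.58,-0.07,0],[0,0,0,0.65,-0.58,-0.07,0],[0,0,0,0.65,-0.58,-0.07,0],[0,0,0,0.65,-0.58,-0.07,0],[0,0,0,0.65,-0.58,-0.07,0],[0,0,0,0.65,-0.58,-0.07,0],[0,0,0,0.65,-0.58,-0.07,0],[0,0,0,0.65,-0.58,-0.07,0],[0,0,0,0.65,-0.58,-0.07,0],[0,0,0,0.65,-0.58,-0.07,0],[0,0,0,0.65,-0.58,-0.07,0],[0,0,-0.46,0,0,0,0]]'
```

```text
1.3
bar [[ 0.42829349  0.02115963]
 [ 0.42493335 -0.02537659]
 [ 0.42051763 -0.07242675]]
lid front [[ 0.47457137  0.07342751]
 [ 0.46044092 -0.13393206]] back [[ 0.64284549  0.06476449]
 [ 0.63188661 -0.14033619]]
shift(tool units) [ 9.1  -8.11 -0.97]
clock: 3.22
position: [0.5709, 0.0001, 0.2711]
orientation: [-3.139, -0.002, 0.37]
wrist_force: [-0.0, 0.5, -0.1]
grip_width: 0.085
grip_force: 0.0
```

```bash
python3 - <<'E'
from h import *
s=st(); im=robot.get_image('wrist'); save(im,'w1.png')
M=np.eye(4); M[:3,:3]=R.from_euler('xyz',s['orientation']).as_matrix(); M[:3,3]=s['position']; C=M@im['tool_from_camera']
im['origin']=C[:3,3]; im['orientation']=R.from_matrix(C[:3,:3]).as_euler('xyz')
sh={k:im[k] for k in im}
for a in robot.regions_of(im,'timer')[:1]: print(a['p'],rect(im,a['mask'],.162))
print(robot.recognise(im,'timer')[:1])
to([.5700,-.0063,.152],s)
E
```

```text
t 3.23 p [5.709e-01 1.000e-04 2.711e-01] rpy [-3.139e+00 -2.000e-03  3.700e-01] F [-0.   0.5 -0.1] w 0.085 0.0
q [ 0.57  0.19 -0.7   1.54  0.12  1.46 -1.34]
0.94 ((575.52734375, -5.868621826171875), (58.81774139404297, 60.17897033691406), 21.23998260498047)
[{'at': [0.573, -0.0061, 0.1626], 'p': 0.63}]
shift(tool units) [-0.06  0.1   1.98]
```

View pics/w1.png

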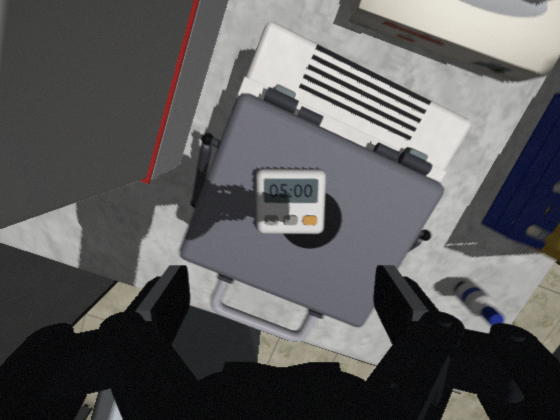

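The wrist view shows the timer centred at about (291,201), square with the jaws; the bar handle is at about (262,310). I'll go down and grip it.

```bash
python3 -m crank '[[0,0,0,0,0.1,0.6,0],[0,0,0,0,0,0.6,0],[0,0,0,0,0,0.4,0],[0,0,0,0,0,0.2,0],[0,0,0,0,0,0.15,0],[0,0,0,0,0,0,0]]'
```

```text
clock: 4.12
position: [0.5718, -0.0116, 0.1538]
orientation: [3.141, 0.0, 0.359]
wrist_force: [-0.1, -0.5, -0.1]
grip_width: 0.0852
grip_force: 0.0
```

```bash
python3 -m crank '[[0,0,0,0,-0.09,0.02,0.15],[0,0,0,0,0,0,0.35],[0,0,0,0,0,0,0.5],[0,0,0,0,0,0,0.6],[0,0,0,0,0,0,0.6],[0,0,0,0,0,0,0.6]]'; python3 -m crank '[[0,0,0,0,0,-0.2,0.6],[0,0,0,0,0,-0.3,0.6],[0,0,0,0,0,-0.5,0.6]]'
```

```text
clock: 4.88
position: [0.5699, -0.0064, 0.1525]
orientation: [3.142, 0.0, 0.36]
wrist_force: [-0.2, 0.2, -0.5]
grip_width: 0.034
grip_force: 0.0
clock: 5.25
position: [0.5696, -0.0062, 0.2137]
orientation: [-3.141, 0.001, 0.36]
wrist_force: [0.0, 0.7, 0.4]
grip_width: 0.0339
grip_force: 0.0
```

```bash
python3 - <<'E'
from h import *
s=st(); im=robot.get_image('wrist'); save(im,'w2.png'); to([.43,-.006,.24],s); to([.43,.24,.24],s)
E
```

```text
t 5.25 p [ 0.5696 -0.0062  0.2137] rpy [-3.141e+00  1.000e-03  3.600e-01] F [0.  0.7 0.4] w 0.0339 0.0
q [ 0.57  0.21 -0.7   1.63  0.14  1.35 -1.35]
shift(tool units) [-2.18 -0.82 -0.44]
shift(tool units) [-0.73 -4.66 -0.44]
```

View pics/w2.png

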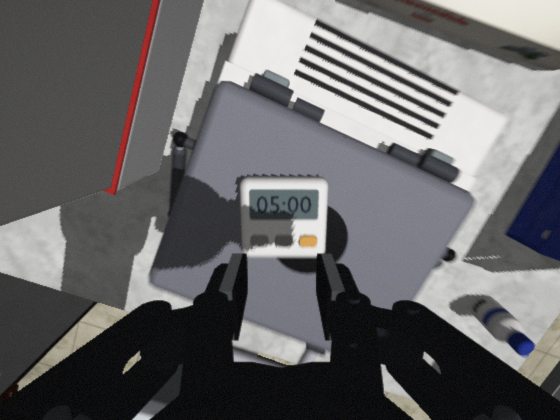

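```bash
cat >> h.py <<'E'
def wrist():
    s=robot.state(); im=robot.get_image('wrist')
    M=np.eye(4); M[:3,:3]=R.from_euler('xyz',s['orientation']).as_matrix(); M[:3,3]=s['position']; T=np.array(im['tool_from_camera']); C=M@T
    im['origin']=C[:3,3]; im['orientation']=R.from_matrix(C[:3,:3]).as_euler('xyz'); return s,im,T
def proj(im,T,p):
    q=(np.linalg.inv(T)@np.r_[p,1])[:3]; return im['fx']*q[0]/q[2]+im['cx'],im['fy']*q[1]/q[2]+im['cy']
E
python3 - <<'E'
from h import *
s,im,T=wrist(); print(np.round(T,3))
for d in(0,.011,.05,.068): print(d,proj(im,T,[0,0,d]))
for a in robot.regions_of(im,'timer')[:1]: print(a['p'],rect(im,a['mask'],.162))
im=robot.get_image('top')
for a in robot.regions_of(im,'timer')[:1]: print(a['p'],rect(im,a['mask'],.161))
E
```

```text
[[-0.    -0.957 -0.291  0.075]
 [ 1.    -0.     0.    -0.   ]
 [-0.    -0.291  0.957 -0.162]
 [ 0.     0.     0.     1.   ]]
0 (np.float64(281.5152803168239), np.float64(255.3542778665614))
0.011 (np.float64(281.5010172817267), np.float64(247.42647919944665))
0.05 (np.float64(281.46122732126685), np.float64(225.31009279579783))
0.068 (np.float64(281.4470072141827), np.float64(217.40615473355194))
0.92 ((570.8277587890625, -7.918407440185547), (58.41984558105469, 62.32228469848633), 19.608867645263672)
```

```bash
python3 - <<'E'
from h import *
s,im,T=wrist(); print(im['fx'],s['clock'])
for x in(.011,0):
  for d in(-.02,-.01,0,.011): print(x,d,np.round(proj(im,T,[x,.017,d])),np.round(proj(im,T,[x,.0425,d])))
cv2.imwrite('pics/w3.png',cv2.resize(cv2.convertScaleAbs(im['frame'][230:380,180:390,::-1],alpha=3,beta=40),None,fx=3.5,fy=3.5))
E
```

```text
315.5498075664258 5.5
0.011 -0.02 [316. 252.] [368. 252.]
0.011 -0.01 [314. 244.] [363. 244.]
0.011 0 [312. 237.] [359. 237.]
0.011 0.011 [311. 230.] [354. 230.]
0 -0.02 [316. 272.] [367. 272.]
0 -0.01 [314. 263.] [362. 263.]
0 0 [312. 255.] [357. 255.]
0 0.011 [310. 247.] [353. 247.]
```

View pics/w3.png

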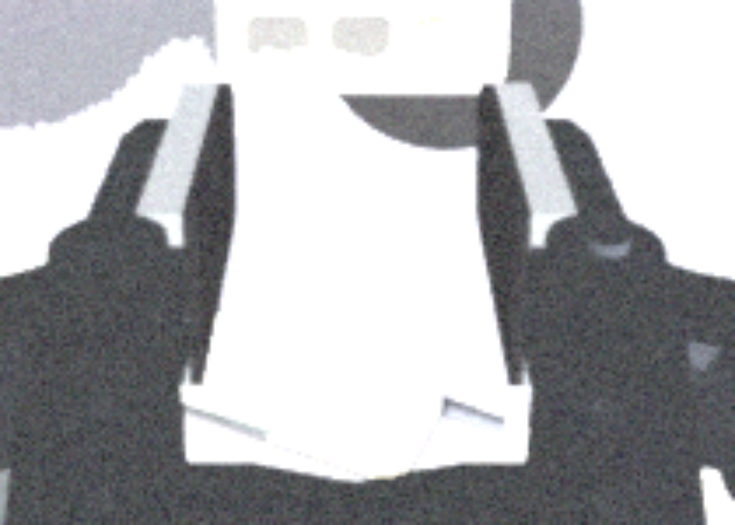

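The enhanced crop shows the fingertip corners at about (246,254) and (318,254) in the full image. By projection that puts the tips about 20–30 mm behind the reported TCP, so the jaws closed above the timer. I'll reopen and go deeper, in small steps with the force watched.

```bash
python3 -m crank '[[0,0,0,0,0,0,0],[0,0,0,0,0,0,0],[0,0,0,0,0,0,0],[0,0,0,0,0,0.5,0],[0,0,0,0,0,0.5,0],[0,0,0,0,0,0.3,0],[0,0,0,0,0,0,0]]'; python3 - <<'E'
from h import *
s,im,T=wrist(); st()
cv2.imwrite('pics/w4.png',cv2.convertScaleAbs(im['frame'][...,::-1],alpha=1.8,beta=30))
E
```

```text
clock: 6.42
position: [0.569, -0.0063, 0.1333]
orientation: [-3.14, 0.002, 0.36]
wrist_force: [-0.2, 0.1, 0.4]
grip_width: 0.0851
grip_force: 0.0
t 6.47 p [ 0.5699 -0.0062  0.1345] rpy [-3.141  0.     0.36 ] F [0.2 0.4 0.3] w 0.085 0.0
q [ 0.56  0.27 -0.69  1.73  0.18  1.2  -1.39]
```

View pics/w4.png

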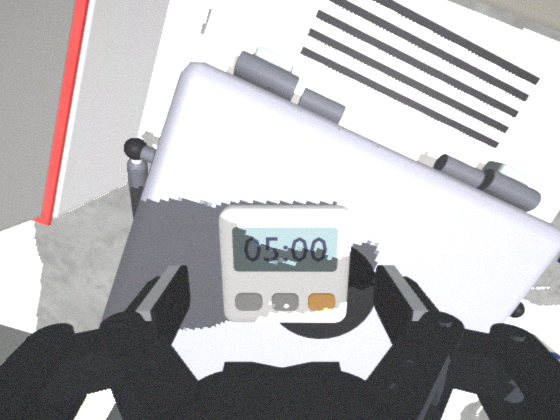

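The wrist view shows the timer at (285,265) centred between the open fingertips. With TCP z at 0.134 there is still no contact, so the short-finger estimate holds. I'll go down another 13 mm and close.

```bash
python3 -m crank '[[0,0,0,0,0,0.12,0],[0,0,0,0,0,0.1,0],[0,0,0,0,0,0,0.2],[0,0,0,0,0,0,0.4],[0,0,0,0,0,0,0.6],[0,0,0,0,0,0,0.6]]'
```

```text
clock: 7.22
position: [0.5704, -0.0062, 0.1218]
orientation: [3.141, -0.001, 0.36]
wrist_force: [0.1, -1.1, 4.2]
grip_width: 0.0606
grip_force: 67.4
```

```bash
python3 -m crank '[[0,0,0,0,0,-0.3,0.6],[0,0,0,0,0,-0.5,0.6],[0,0,0,-0.2,-0.08,-0.4,0.6],[0,0,0,-0.5,-0.19,-0.2,0.6],[0,0,0,-0.5,-0.19,0,0.6],[0,0,0,-0.5,-0.19,0,0.6],[0,0,0,-0.48,-0.17,0,0.6],[0,0,0,0.1,-0.27,0,0.6],[0,0,0,0.18,-0.48,0,0.6],[0,0,0,0.18,-0.48,0,0.6],[0,0,0,0.18,-0.48,0,0.6],[0,0,0,0.18,-0.48,0,0.6],[0,0,0,0.18,-0.48,0,0.6],[0,0,0,0.18,-0.48,0,0.6],[0,0,0,0.18,-0.48,0,0.6],[0,0,0,0.09,-0.24,0,0.6],[0,0,0,0,0,0,0.6]]'; python3 - <<'E'
from h import *
s=st(); to([.43,.24,-.02],s)
im=robot.get_image('scene'); save(im,'s2.png')
E
```

```text
clock: 9.35
position: [0.4294, 0.2443, 0.2059]
orientation: [-3.139, -0.001, 0.364]
wrist_force: [0.2, -0.1, -0.5]
grip_width: 0.0608
grip_force: 67.0
t 9.35 p [0.4294 0.2443 0.2059] rpy [-3.139e+00 -1.000e-03  3.640e-01] F [ 0.2 -0.1 -0.5] w 0.0608 67.01296806335449
q [ 0.46  0.04 -1.04  1.81  0.04  1.31 -1.79]
shift(tool units) [-0.02  0.08  3.76]
```

View pics/s2.png

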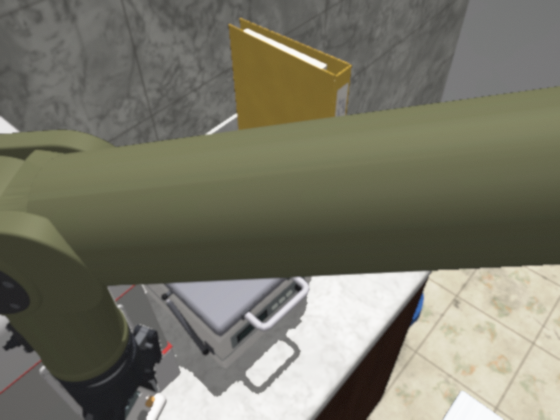

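The scene view shows the timer in the jaws at about (155,405) and the lid empty. The handle is at (278,303). I'll lower it to the bench now.

```bash
python3 -m crank '[[0,0,0,0,0.08,0.55,0.6],[0,0,0,0,0,0.55,0.6],[0,0,0,0,0,0.55,0.6],[0,0,0,0,0,0.55,0.6],[0,0,0,0,0,0.55,0.6],[0,0,0,0,0,0.5,0.6],[0,0,0,0,0,0.25,0.6],[0,0,0,0,0,0.15,0.6],[0,0,0,0,0,0.07,0.6],[0,0,0,0,0,0,0.6]]'
```

```text
clock: 10.65
position: [0.432, 0.2373, -0.0174]
orientation: [3.141, -0.001, 0.36]
wrist_force: [-0.2, 0.3, -0.2]
grip_width: 0.0607
grip_force: 67.0
```

```bash
python3 -m crank '[[0,0,0,0,0,0.05,0.6],[0,0,0,0,0,0,0.6]]';python3 -m crank '[[0,0,0,0,0,0.03,0.6],[0,0,0,0,0,0,0.6]]'
```

```text
clock: 10.9
position: [0.4316, 0.2371, -0.0207]
orientation: [3.141, -0.0, 0.36]
wrist_force: [0.2, -0.3, -1.2]
grip_width: 0.0606
grip_force: 67.0
clock: 11.15
position: [0.4314, 0.2371, -0.0228]
orientation: [3.141, 0.0, 0.36]
wrist_force: [-0.1, -0.1, -0.7]
grip_width: 0.0605
grip_force: 67.0
```

```bash
python3 -m crank '[[0,0,0,0,0,0.03,0.6],[0,0,0,0,0,0,0.6]]';python3 -m crank '[[0,0,0,0,0,0.03,0.6],[0,0,0,0,0,0,0.6]]'
```

```text
clock: 11.4
position: [0.4315, 0.2372, -0.0233]
orientation: [3.14, 0.001, 0.36]
wrist_force: [-4.4, -3.1, 13.3]
grip_width: 0.0607
grip_force: 68.7
clock: 11.65
position: [0.4316, 0.2371, -0.0233]
orientation: [3.138, 0.002, 0.36]
wrist_force: [-10.7, -8.9, 33.5]
grip_width: 0.0608
grip_force: 71.1
```

```bash
python3 -m crank '[[0,0,0,0,0,-0.04,0.6],[0,0,0,0,0,0,0.4],[0,0,0,0,0,0,0.2],[0,0,0,0,0,0,0],[0,0,0,0,0,0,0]]'
```

```text
clock: 12.28
position: [0.4313, 0.2371, -0.0242]
orientation: [-3.141, 0.001, 0.36]
wrist_force: [-0.2, 0.2, 0.2]
grip_width: 0.0855
grip_force: 0.0
```

```bash
python3 -m crank '[[0,0,0,0,0,-0.4,0],[0,0,0,0,0,-0.6,0],[0,0,-0.94,0,0,-0.6,0],[0,0,-0.94,0,0,-0.6,0],[0,0,-0.94,0,0,-0.6,0.2],[0,0,-0.94,0,0,-0.6,0.4],[0,0,-0.94,0,0,-0.6,0.57],[0,0,-0.94,0,0,-0.1,0.57],[0,0,-0.94,0,0,0,0.57],[0,0,0,-0.4,0.02,0,0.57],[0,0,0,-0.55,0.02,0,0.57],[0,0,0,-0.55,0.02,0,0.57],[0,0,0,-0.55,0.02,0,0.57],[0,0,0,-0.55,0.02,0,0.57],[0,0,0,-0.55,0.02,0,0.57],[0,0,0,-0.55,0.02,0,0.57],[0,0,0,-0.55,0.02,0,0.57],[0,0,0,-0.1,0.02,0,0.57],[0,0,0,0,0,0,0.57]]'; python3 - <<'E'
from h import *
s=st(); im=robot.get_image('top')
for a in robot.regions_of(im,'timer')[:1]: print(a['p'],rect(im,a['mask'],.018))
print(robot.recognise(im,'timer')[:1])
s,im,T=wrist()
cv2.imwrite('pics/w5.png',cv2.convertScaleAbs(im['frame'][...,::-1],alpha=1.5,beta=20))
print('bar ends px',[np.round(proj(im,T,R.from_euler('xyz',s['orientation']).as_matrix().T@(np.array(p)-s['position']))) for p in([.4277,.017,.134],[.4222,-.067,.134],[.425,-.025,.134])])
to([.425,-.025,.2],s)
E
```

```text
clock: 14.65
position: [0.426, -0.0234, 0.222]
orientation: [-3.141, -0.001, 1.509]
wrist_force: [-0.6, -0.3, 0.2]
grip_width: 0.0366
grip_force: 0.0
t 14.65 p [ 0.426  -0.0234  0.222 ] rpy [-3.141e+00 -1.000e-03  1.509e+00] F [-0.6 -0.3  0.2] w 0.0366 0.0
q [ 0.89 -0.19 -0.79  1.92 -0.14  1.36  0.08]
[]
bar ends px [array([279., 161.]), array([279., 258.]), array([279., 212.])]
shift(tool units) [-0.04 -0.02  0.37]
```

View pics/w5.png

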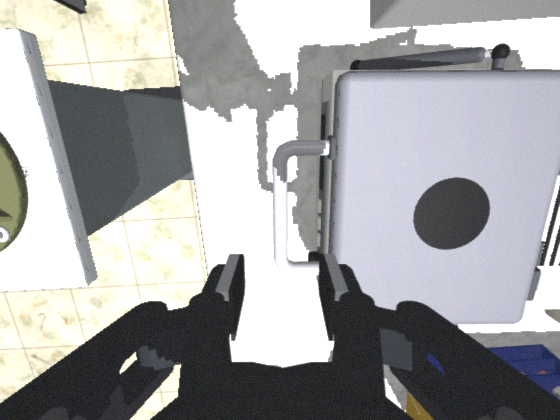

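The wrist view shows the bar upright in the image from (281,150) to (281,262), midway between the fingers (inner edges at about 245 and 322). It is parallel to the pads, so I can descend onto it.

```bash
python3 -m crank '[[0,0,0,0,0,0.4,0.57],[0,0,0,0,0,0.45,0.57],[0,0,0,0,0,0.45,0.57],[0,0,0,0,0,0.35,0.57],[0,0,0,0,0,0.25,0.57],[0,0,0,0,0,0.12,0.57],[0,0,0,0,0,0,0.57]]'; python3 - <<'E'
from h import *
st()
E
```

```text
clock: 15.72
position: [0.426, -0.0238, 0.1009]
orientation: [-3.141, -0.0, 1.509]
wrist_force: [-0.5, -0.2, 0.2]
grip_width: 0.0368
grip_force: 0.0
t 15.72 p [ 0.426  -0.0238  0.1009] rpy [-3.141 -0.     1.509] F [-0.5 -0.2  0.2] w 0.0368 0.0
q [ 0.88 -0.05 -0.86  2.09 -0.05  1.09 -0.01]
```

```bash
python3 -m crank '[[0,0,0,0,0,0,0.7],[0,0,0,0,0,0,0.8],[0,0,0,0,0,0,0.9],[0,0,0,0,0,0,1],[0,0,0,0,0,0,1]]'; python3 - <<'E'
from h import *
st()
E
```

```text
clock: 16.35
position: [0.4247, -0.0241, 0.1014]
orientation: [-3.138, 0.001, 1.509]
wrist_force: [-5.8, 1.4, 7.7]
grip_width: 0.0099
grip_force: 58.5
t 16.35 p [ 0.4247 -0.0241  0.1014] rpy [-3.138e+00  1.000e-03  1.509e+00] F [-5.8  1.4  7.7] w 0.0099 58.520269989967346
q [ 0.88 -0.06 -0.86  2.09 -0.05  1.1  -0.01]
```

```bash
python3 -m crank '[[0,0,0,0,0,0,0.75],[0,0,0,0,0,0,0.6],[0,0,0,0,0.02,0.13,0.6],[0,0,0,0,0,0,0.8],[0,0,0,0,0,0,1],[0,0,0,0,0,0,1],[0,0,0,0,0,0,1]]'; python3 - <<'E'
from h import *
st(); s,im,T=wrist()
for d in(-.05,-.04,-.03,-.02,-.01):print(d,np.round(proj(im,T,[.011,.005,d])),np.round(proj(im,T,[.011,.020,d])))
cv2.imwrite('pics/w6.png',cv2.resize(cv2.convertScaleAbs(im['frame'][180:360,180:380,::-1],alpha=2,beta=30),None,fx=3.3,fy=3.3,interpolation=cv2.INTER_CUBIC))
E
```

```text
clock: 17.23
position: [0.4246, -0.0238, 0.0925]
orientation: [-3.136, 0.0, 1.509]
wrist_force: [-6.4, 1.2, 4.7]
grip_width: 0.0104
grip_force: 58.4
t 17.23 p [ 0.4246 -0.0238  0.0925] rpy [-3.136  0.     1.509] F [-6.4  1.2  4.7] w 0.0104 58.3788138628006
q [ 0.88 -0.04 -0.86  2.09 -0.03  1.08 -0.03]
-0.05 [291. 282.] [329. 282.]
-0.04 [290. 270.] [325. 270.]
-0.03 [290. 260.] [322. 260.]
-0.02 [289. 251.] [320. 251.]
-0.01 [289. 243.] [318. 243.]
```

View pics/w6.png

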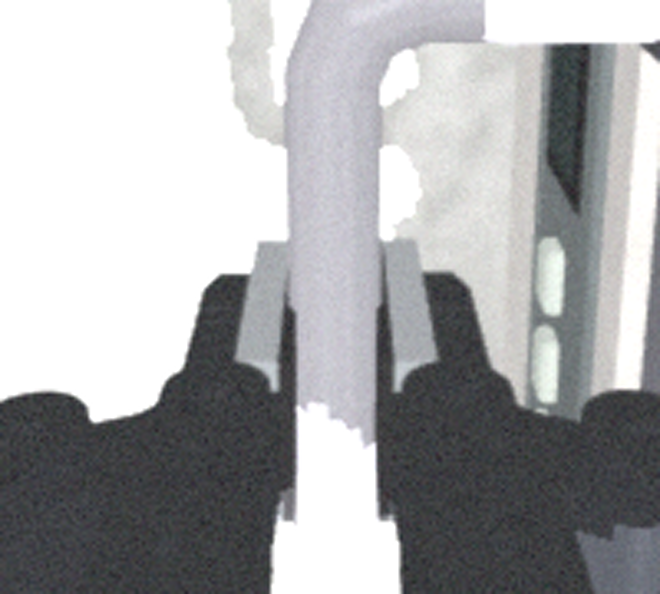

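The crop shows the bar seated between both pads, with the fingertips at full-image row ≈253, about 20 mm beyond the bar. The grip is sound. Next I'll compute the arc, with the tool tilting at 0.4 of the lid angle.

```bash
cat >> h.py <<'E'
K=.4; OFF=.0415; L=.224; A0=.0179
def tcp(th):  # (u along lid +x, z) relative to hinge, tilt
    f=K*th; return np.array([-L*np.cos(th+A0)-OFF*np.sin(f), L*np.sin(th+A0)-OFF*np.cos(f)]),f
def rows(t0,t1,n):
    ts=np.linspace(t0,t1,n+1)
    for a,b in zip(ts[:-1],ts[1:]):
        (p,f),(q,g)=tcp(a),tcp(b); d=q-p
        y=d@[np.cos(f),-np.sin(f)]; z=d@[-np.sin(f),-np.cos(f)]
        print(f'{b:.3f} [{np.degrees(g-f)/10:.3f},0,0,0,{y/.06:.3f},{z/.06:.3f},1]')
def theta():
    s=robot.state(); M=R.from_euler('xyz',s['orientation']).as_matrix(); b=s['position']-OFF*M[:,2]
    e=np.array([.998,-.065,0]); H=np.array([.4246,-.0238,.134])+L*np.cos(A0)*e; H[2]=.130
    u=(b-H)@e; z=b[2]-H[2]; th=np.arctan2(z,-u)-A0
    F=np.array(s['wrist_force']); a=th+A0; tan=np.array([e[0]*np.sin(a),e[1]*np.sin(a),np.cos(a)]); rad=np.array([-e[0]*np.cos(a),-e[1]*np.cos(a),np.sin(a)])
    print('t',round(s['clock'],2),'th',round(th,3),'R',round(np.hypot(u,z),4),'tilt',round(np.arcsin(-M[0,2]),3),'Ftan',round(F@tan,1),'Frad',round(F@rad,1),'F',np.round(F,1),'w',s['grip_width'],'gf',s['grip_force'],'q',np.round(s['qpos'],2))
E
python3 - <<'E'
from h import *
theta(); rows(0,.92,23)
E
```

```text
t 17.27 th -0.0 R 0.2238 tilt 0.006 Ftan 4.1 Frad 6.9 F [-6.8  0.4  4.2] w 0.009936827541758071 gf 58.378543853759766 q [ 0.88 -0.04 -0.86  2.09 -0.03  1.08 -0.03]
0.040 [0.092,0,0,0,-0.005,-0.149,1]
0.080 [0.092,0,0,0,-0.002,-0.149,1]
0.120 [0.092,0,0,0,0.002,-0.149,1]
0.160 [0.092,0,0,0,0.005,-0.149,1]
0.200 [0.092,0,0,0,0.009,-0.148,1]
0.240 [0.092,0,0,0,0.012,-0.148,1]
0.280 [0.092,0,0,0,0.016,-0.147,1]
0.320 [0.092,0,0,0,0.019,-0.146,1]
0.360 [0.092,0,0,0,0.023,-0.145,1]
0.400 [0.092,0,0,0,0.026,-0.145,1]
0.440 [0.092,0,0,0,0.030,-0.144,1]
0.480 [0.092,0,0,0,0.033,-0.143,1]
0.520 [0.092,0,0,0,0.037,-0.142,1]
0.560 [0.092,0,0,0,0.040,-0.140,1]
0.600 [0.092,0,0,0,0.043,-0.139,1]
0.640 [0.092,0,0,0,0.047,-0.138,1]
0.680 [0.092,0,0,0,0.050,-0.136,1]
0.720 [0.092,0,0,0,0.053,-0.135,1]
0.760 [0.092,0,0,0,0.057,-0.133,1]
0.800 [0.092,0,0,0,0.060,-0.132,1]
0.840 [0.092,0,0,0,0.063,-0.130,1]
0.880 [0.092,0,0,0,0.066,-0.128,1]
0.920 [0.092,0,0,0,0.069,-0.126,1]
```

```bash
python3 -m crank '[[0.05,0,0,0,0,-0.075,1],[0.09,0,0,0,-0.005,-0.15,1],[0.09,0,0,0,0,-0.15,1],[0.09,0,0,0,0.005,-0.15,1],[0.05,0,0,0,0.003,-0.075,1],[0,0,0,0,0,0,1]]'; python3 - <<'E'
from h import *
theta()
E
```

```text
clock: 18.02
position: [0.4253, -0.0238, 0.1286]
orientation: [-3.069, -0.0, 1.509]
wrist_force: [-8.8, 0.5, -1.6]
grip_width: 0.0102
grip_force: 58.8
t 18.02 th 0.162 R 0.2239 tilt 0.072 Ftan -3.2 Frad 8.4 F [-8.8  0.5 -1.6] w 0.010239542008000722 gf 58.84373724460602 q [ 0.88 -0.01 -0.86  2.   -0.01  1.22 -0.04]
```

```bash
python3 -m crank '[[0.09,0,0,0,0.008,-0.148,1],[0.09,0,0,0,0.012,-0.148,1],[0.09,0,0,0,0.016,-0.147,1],[0.09,0,0,0,0.019,-0.146,1],[0.09,0,0,0,0.023,-0.145,1],[0.09,0,0,0,0.026,-0.145,1],[0.09,0,0,0,0.03,-0.144,1],[0.09,0,0,0,0.033,-0.143,1],[0.09,0,0,0,0.037,-0.142,1],[0,0,0,0,0,0,1]]'; python3 - <<'E'
from h import *
theta()
im=robot.get_image('top')
for a in robot.regions_of(im,'timer')[:1]: print(a['p'],rect(im,a['mask'],.018))
im=robot.get_image('scene')
print([ (l,robot.recognise(im,l)[:1]) for l in('timer','lid_handle')])
E
```

```text
clock: 19.27
position: [0.4481, -0.025, 0.2061]
orientation: [-2.929, -0.001, 1.509]
wrist_force: [-10.1, 1.0, 2.5]
grip_width: 0.0104
grip_force: 58.9
t 19.27 th 0.529 R 0.2244 tilt 0.213 Ftan -3.1 Frad 10.0 F [-10.1   1.    2.5] w 0.01036037090834694 gf 58.94966661930084 q [ 0.82  0.14 -0.88  1.75  0.08  1.52 -0.14]
[('timer', []), ('lid_handle', [{'at': [0.548, 0.014, 0.2028], 'p': 0.7}])]
```

```bash
python3 -m crank '[[0.09,0,0,0,0.04,-0.14,1],[0.09,0,0,0,0.043,-0.139,1],[0.09,0,0,0,0.047,-0.138,1],[0.09,0,0,0,0.05,-0.136,1],[0.09,0,0,0,0.053,-0.135,1],[0.09,0,0,0,0.057,-0.133,1],[0.09,0,0,0,0.06,-0.132,1],[0,0,0,0,0,0,1]]'; python3 - <<'E'
from h import *
theta()
E
```

```text
clock: 20.52
position: [0.4843, -0.0269, 0.2576]
orientation: [-2.823, -0.001, 1.509]
wrist_force: [-8.0, 1.5, 7.6]
grip_width: 0.0097
grip_force: 58.8
t 20.52 th 0.817 R 0.2253 tilt 0.318 Ftan -0.9 Frad 11.0 F [-8.   1.5  7.6] w 0.009739923729058339 gf 58.77871513366699 q [ 0.71  0.32 -0.87  1.51  0.17  1.74 -0.23]
```

```bash
python3 -m crank '[[0.09,0,0,0,0.062,-0.131,1],[0.09,0,0,0,0.065,-0.129,1],[0.09,0,0,0,0.068,-0.127,1],[0,0,0,0,0,0,1],[0,0,0,0,0,0,1],[0,0,0,0,0,0,1]]'; python3 - <<'E'
from h import *
theta(); rows(.92,.70,6)
E
```

```text
clock: 21.28
position: [0.5032, -0.0279, 0.2752]
orientation: [-2.778, -0.002, 1.509]
wrist_force: [-4.6, 2.0, 4.6]
grip_width: 0.0098
grip_force: 59.5
t 21.27 th 0.936 R 0.2256 tilt 0.363 Ftan -1.2 Frad 6.5 F [-4.6  2.   4.6] w 0.009776358819159532 gf 59.45251643657684 q [ 0.65  0.4  -0.86  1.4   0.21  1.83 -0.26]
0.883 [-0.084,0,0,0,-0.062,0.117,1]
0.847 [-0.084,0,0,0,-0.059,0.118,1]
0.810 [-0.084,0,0,0,-0.056,0.120,1]
0.773 [-0.084,0,0,0,-0.054,0.121,1]
0.737 [-0.084,0,0,0,-0.051,0.122,1]
0.700 [-0.084,0,0,0,-0.048,0.124,1]
```

```bash
cat >> h.py <<'E'
def lidcam():
    e=np.array([.998,-.065,0]); H=np.array([.4246,-.0238,.134])+L*np.cos(A0)*e; H[2]=.130
    for c in('top','scene','wrist'):
        if c=='wrist': s,im,T=wrist()
        else: im=robot.get_image(c)
        for l in('lid','lid_handle'):
            for a in robot.recognise(im,l)[:1]:
                p=np.array(a['at']); u=-(p-H)@e; z=p[2]-.13; r=np.hypot(u,z)
                print(c,l,np.round(p,3),round(a['p'],2),'r',round(r,3),'th if top surf',round(np.arctan2(z,u)-np.arcsin(min(1,.015/r)),3))
E
python3 - <<'E'
from h import *
lidcam(); theta()
E
```

```text
top lid [ 0.574 -0.083  0.252] 0.81 r 0.141 th if top surf 0.937
top lid_handle [ 0.574 -0.089  0.248] 0.6 r 0.138 th if top surf 0.92
scene lid [0.547 0.022 0.273] 0.88 r 0.177 th if top surf 0.855
scene lid_handle [0.544 0.023 0.273] 0.75 r 0.18 th if top surf 0.839
wrist lid [0.577 0.006 0.253] 0.69 r 0.144 th if top surf 0.925
wrist lid_handle [0.576 0.008 0.258] 0.7 r 0.148 th if top surf 0.935
t 21.73 th 0.936 R 0.2256 tilt 0.363 Ftan -1.4 Frad 7.2 F [-5.2  2.   5.1] w 0.010197782326685396 gf 59.45330500602722 q [ 0.65  0.4  -0.86  1.4   0.21  1.83 -0.26]
```

```bash
python3 -m crank '[[-0.03,0,0,0,-0.02,0.04,1],[-0.054,0,0,0,-0.04,0.075,1],[-0.054,0,0,0,-0.039,0.076,1],[-0.054,0,0,0,-0.038,0.077,1],[-0.054,0,0,0,-0.037,0.077,1],[-0.054,0,0,0,-0.036,0.078,1],[-0.054,0,0,0,-0.035,0.078,1],[-0.054,0,0,0,-0.034,0.079,1],[-0.054,0,0,0,-0.033,0.079,1],[-0.054,0,0,0,-0.032,0.08,1],[-0.03,0,0,0,-0.018,0.04,1],[0,0,0,0,0,0,1],[0,0,0,0,0,0,1]]'; python3 - <<'E'
from h import *
theta();lidcam()
E
```

```text
clock: 23.35
position: [0.468, -0.0261, 0.2379]
orientation: [-2.873, -0.0, 1.509]
wrist_force: [-7.1, 0.5, 6.4]
grip_width: 0.0099
grip_force: 59.7
t 23.35 th 0.7 R 0.225 tilt 0.268 Ftan 0.1 Frad 9.6 F [-7.1  0.5  6.4] w 0.009883453954483881 gf 59.65926647186279 q [ 0.77  0.24 -0.88  1.61  0.13  1.64 -0.19]
top lid [ 0.568 -0.082  0.217] 0.95 r 0.116 th if top surf 0.72
top lid_handle [ 0.564 -0.082  0.214] 0.58 r 0.116 th if top surf 0.673
scene lid [0.551 0.021 0.233] 0.6 r 0.145 th if top surf 0.691
scene lid_handle [0.545 0.019 0.23 ] 0.84 r 0.146 th if top surf 0.655
wrist lid [0.554 0.006 0.232] 0.58 r 0.141 th if top surf 0.703
wrist lid_handle [0.552 0.009 0.234] 0.9 r 0.144 th if top surf 0.704
```

```bash
python3 - <<'E'
from h import *
im=robot.get_image('top')
M=R.from_euler('xyz',im['orientation']).as_matrix()
def pr(im,M,p): q=M.T@(np.array(p)-im['origin']); return im['fx']*q[0]/q[2]+im['cx'],im['fy']*q[1]/q[2]+im['cy']
u,v=map(int,pr(im,M,[.431,.237,.018])); print('top px',u,v)
g=im['frame'].mean(2).astype(int); print(g[v-24:v+25:4,max(u-24,0):u+25:4])
for l in('timer','buffer','beaker','tube_rack'): print(l,[(np.round(a['at'],3).tolist(),round(a['p'],2)) for a in robot.recognise(im,l)[:2]])
s=robot.get_image('scene'); Ms=R.from_euler('xyz',s['orientation']).as_matrix(); print('scene px',pr(s,Ms,[.431,.237,.018]))
s,w,T=wrist(); Mw=R.from_euler('xyz',w['orientation']).as_matrix(); print('wrist px',pr(w,Mw,[.431,.237,.018]))
for l in('timer','buffer','beaker'): print(l,[(np.round(a['at'],3).tolist(),round(a['p'],2)) for a in robot.recognise(w,l)[:2]])
E
```

```text
top px 52 290
[[192 196  99  67  72  77  80  82  83  86  86  88  91]
 [202 196 101  67  72  77  81  83  84  86  87  87  91]
 [202 195  78  69  73  76  82  82  85  85  86  87  91]
 [193 181  58  67  73  76  81  83  85  86  87  88  92]
 [193 192  50  70  74  76  82  82  85  86  86  86  92]
 [187 189  48  69  73  77  81  83  84  86  86  87  91]
 [188 188  52  69  74  76  82  83  84  86  87  87  91]
 [189 187  54  69  73  76  81  83  84  86  87  87  91]
 [186 188  56  70  73  76  82  83  85  86  87  87  92]
 [186 187  58  69  74  77  81  82  84  86  87  87  92]
 [185 183  62  70  75  76  82  83  84  86  87  87  92]
 [184 189  61  70  74  77  82  82  85  86  87  88  93]
 [193 198  62  70  75  77  83  82  84  85  87  87  93]]
timer []
buffer [([0.499, -0.312, 0.062], 0.83)]
beaker [([0.403, -0.346, 0.006], 0.88)]
tube_rack [([0.685, -0.312, 0.057], 0.65)]
scene px (np.float64(170.16710720743117), np.float64(460.19359347236286))
wrist px (np.float64(287.2612881547768), np.float64(-78.13912913892824))
timer []
buffer []
beaker [([0.552, 0.004, 0.231], 0.47)]
```

```bash
python3 -m crank '[[0,0,0,0,0,0,1],[0,0,0,0,0,0,1],[0,0,0,0,0,0,1],[0,0,0,0,0,0,1]]' >/dev/null; python3 - <<'E'
from h import *
theta(); print(np.abs(robot.state()['qd']).max()); print(robot.close_job())
E
```

```text
t 24.8 th 0.7 R 0.225 tilt 0.268 Ftan -0.4 Frad 10.0 F [-7.7  1.6  6.3] w 0.009818405270311236 gf 59.661362171173096 q [ 0.77  0.24 -0.88  1.61  0.13  1.64 -0.19]
0.0011301408699416966
the job is handed in; nothing more can be done
None
```

I handed the job in at about 25 s: I lifted the lid to about 0.93 rad and eased it back, and the arm now holds it still by the bar at about 0.70 rad, just below balance. The timer went onto the bench at the left front, but the arm hid it from the cameras afterwards, so that it lies flat rests on the contact force and height at release. The bottle, beaker and rack have not moved.

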